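# Fasten the electrode-arm bracket to its bench rail

## Robot

A 6-joint arm with a two-finger parallel gripper is mounted at the origin on the work surface. World frame = base frame: x ahead of the robot, y to its left, z up, the work surface at z = 0. Lengths are in m, angles in rad, forces in N, time in s.
With the tool pointing down it reaches from about 0.35 to 0.975 m from the base axis. Payload 4.9 kg.
Tool frame: the origin (TCP) lies at the very end of the fingers, on their centre line; the grasp point (between the pads) lies ctrl.grip_point_offset behind it (ctrl.grip_point_offset is the distance from the TCP to the grasp point, in m); z points along the fingers, y is the direction in which the jaws open and shut (so a half turn about z gives the same grasp; the last joint's range is limited). The gripper opens to 85 mm and grips with 20 to 120 N. Pads are 22 mm wide; open, the fingers measure 114 mm over their backs; the gripper's body (76 mm by 85 mm) begins 54 mm behind the grasp point. The pads swing forward as they close: fully open they stand 13 mm farther back than shut.
Start: joints at [-1.303, 0.053, 1.613, -0, 1.476, -0.119], TCP at [0.236, -0.579, 0.231] pointing down, gripper open.
Joint ranges: [-3.01, 3.01], [-1.01, 2.22], [0.06, 2.58], [-1.02, 4.17], [0.09, 2.62], [-3.14, 3.14]. Speed limits (rad/s): [2.57, 2.57, 3.14, 3.14, 3.14, 3.14].

## Interface

Orientations are given as a rotation vector (axis times angle).
In Python, from station import ctrl gives the robot as it stands. The module is installed in compiled form; this text tells all that it offers.
- The arm moves only by the shell command python3 -m creep 'ROWS' [FORCE]. ROWS is JSON, a list of rows, each a list of 5 numbers: the closure in counts, from 0 (fully open) to 255 (shut), then the shift along the tool's x, y, z in mm, then the turn about the tool's z in rad. A call has 1 to 12 rows; each row is the pose to reach, as a shift and turn from the pose commanded when the call began, along the tool's axes at that moment; what a row does not reach only later rows make up. A row lasts 1/12 s, in which the tool goes at most 41.7 mm and 7.16 degrees, less where a joint would pass 70% of its speed; a pose out of reach is approached as far as the arm can. A call with a gripper value outside its range is refused whole. The fingers move at their own pace and stop on an object; FORCE is the grip in N (left out, the last holds). Time passes only in rows, so rows that repeat a pose let the fingers close. It gives the time, the measured TCP pose, the force and the opening at its end, in the units of the state.
- ctrl.get_obs(): the state, without advancing time (a new reading comes with each control period).
- ctrl.get_image(name): name is "side" or "top" or "wrist"; returns the picture (420x560x3 uint8, red, green, blue); there is no depth.
- ctrl.calibration(name): a dict with "fx", "fy", "cx", "cy" (pixels), "k1" (the pictures are not rectified: a ray, as slopes to the right and down, at radius r is drawn at 1 + k1 r^2 times it, then the intrinsics apply), "R" (3x3) and "t" (3): a world point X has camera coordinates R X + t. Camera axes: x right, y down, z forward; pixel columns grow to the right and rows downward; lengths in m; the calibration is good to about 2 mm. A picture is of the moment at which its call begins: read the wrist's pose just before it. calibration takes no time and is no camera call; for the wrist camera it gives the pose at the moment of the call.
- ctrl.finish_job(): hands the job in, once; it reports no verdict.
Trained networks look in the newest picture that a camera, given by its name, has taken for a name from the list of things; names that differ only in an ending like _2 or _b are one class to them, and where a whole thing is asked for, a point or a joint stands for the part that bears it (a point fixed in the world has none). Each returns a list of dicts, best first, with "conf" (0 to 1); they miss things now and then, are a little off and sometimes report something else, mostly with a low value. They report only what shows in the picture. A call takes as long as a camera call. They do not tell look-alikes from the thing itself.
- ctrl.boxes_of(camera, label): "rect" ([left, top, width, height] in pixels, round what is visible of it).
- ctrl.outline_of(camera, label): "mask" (420x560 bool, what is visible of it) and "rect" ([left, top, width, height] in pixels, round what is visible of it).
The state is a dict: "t": time; "q": joint angles; "dq": joint speeds; "effort": joint torques, N m; "tool_pos": TCP position; "tool_rot": TCP orientation; "contact_force": force on the tool from outside, world axes, zero at the start; "wrist_torque": the same for the moment, N m; "opening": finger opening in m.
Only numpy, scipy, OpenCV 4.12 (cv2) and the standard library are available. Lean on these libraries where they do the work, as an engineer would, in place of code of your own. Each camera call takes 0.05 s, during which the arm holds its last target. There are 200 camera calls.

## Task

Slide the electrode arm's bracket along the bench rail until its slot lines up with the slot in the steel plate under it, put the winged thumbscrew through both slots and, once it is fully home, give it a quarter turn so that it locks, then let go. Feel for the slot gently: never force the thumbscrew (stay below 40 N) and leave the beaker and bottles alone.

Things in the scene. Friction and masses are not known exactly. Their poses are not given: they have to be found in the camera images.
- rail: Aluminium accessory rail fixed to the bench, 330 mm long (its x), 61.5 mm wide (y), 34 mm high. Origin: centre of its underside; z up. Two side walls 10 mm thick, 34 mm high; between them a channel 41.5 mm wide, floored by a 6 mm steel plate whose top is 26 mm above the bench. Below the plate is a hollow 17 mm high.
- channel_mid (a point): Middle of the rail, on the steel plate's top; rail axes. The plate's one through slot (11 mm along the rail, 22 mm across, on the centre line) has its centre anywhere from 10 mm before to 10 mm beyond this point along rail x: clamped there, it does not move. Its place is not reported: see it from above while bare, or feel for it with the screw's tip, which drops in.
- bracket_slot (a point): Centre of the bracket's slot, on its foot's top face, 34 mm above the bench; axes as the rail's. Grey bracket, about 0.35 kg: foot 8 mm thick, 40 mm wide, lying loose in the channel on the plate, free to slide along; it reaches 18 mm ahead (+x) of this point and 100 mm behind. The slot goes right through: 10 mm along the rail, 20 mm across.
- bracket_lug (a point): Centre of the bracket's upright lug, to pinch and slide it by: 80 mm behind (-x of) the slot's centre; 24 mm along the rail, 12 mm thick across it (y), 50 mm tall (34 to 84 mm above the bench, this point at 59). From it a thin rod with a ring for an electrode sticks out backwards (-x), 71 mm above the bench, to 163 mm behind the slot.
- screw_wings (a point): Centre of the thumbscrew's wings (black head, steel shank, 60 g), 55.5 mm above its tip; z up its axis. The wings are one flat bar 30 mm long (x), 9 mm thick (y), 26 mm high; below them a neck 9 mm thick, 12 mm high, then the flange. At the start it stands upright in the holder, this point 70 mm above the bench; fully home in the rail it is at 64 mm.
- screw_flange (a point): Centre of the underside of the thumbscrew's flange (28 mm across, 5 mm thick), 30 mm below the wings' centre. It rests on the holder's top (40 mm above the bench) at the start and on the bracket's foot (34 mm up) when the screw is fully home. Turned a quarter turn there, the cross-bar lies under the plate with 2.5 mm of play and locks; only the friction of turning is felt.
- screw_tip (a point): Lowest point of the thumbscrew, 25.5 mm under the flange's underside, same axes. From the tip up: a cone 3 mm high, 3 to 8 mm across; a cross-bar 18 mm long in the wings' direction (x), 8 mm wide, 6 mm high; a round shank 8 mm across, 16.5 mm long, to the flange. The bar passes the slots only with the wings across the rail. Fully home the tip is 8.5 mm above the bench.
- holder: White plastic holder fixed to the bench, 75 mm square foot, 60 mm square block 40 mm high, with a round hole 22 mm across in its top; the thumbscrew stands in it. Origin: centre of its underside.
- beaker: Glass beaker, 64 mm across, 85 mm high, bystander; origin at the centre of its underside.
- reagent: Brown glass bottle, 68 mm across, 160 mm high, bystander; origin at the centre of its underside.
- jar: White jar, 60 mm across, 75 mm high, bystander; origin at the centre of its underside.
Things that resemble listed ones, but are neither listed nor needed, are in the scene too. What is meant by the part that bears screw_wings is not red, and is the larger of those in its own colour.

How it is judged:
On the way:
1. the thumbscrew's tip is through both slots, wings across the rail (z of screw_tip in the frame of rail below 0.015 m and horizontal distance between screw_tip and bracket_slot below 0.006 m and angle between the x axis of screw_tip and the y axis of rail, either way round below 0.35 rad), for 0.1 s.
At the end, for the whole second after the job is handed in: The thumbscrew stands upright (7 degrees) through bracket and plate, tip within 2.5 mm of its fully home height and 5 mm of the bracket slot's centre, wings along the rail within 0.5 rad; the bracket lies flat in the channel, its slot within 30 mm of the rail's middle (z of screw_tip in the frame of rail below 0.011 m and angle between screw_tip's own z axis and vertical below 0.12 rad and horizontal distance between screw_tip and bracket_slot below 0.005 m and z of bracket_slot in the frame of rail below 0.0365 m and x of bracket_slot in the frame of rail between -0.03 and 0.03 m and angle between the x axis of screw_tip and the x axis of rail, either way round below 0.5 rad); the robot touches nothing.
It fails at once if the thumbscrew is pressed against the bracket or the rail with more than 40 N (contact force between thumbscrew and rail above 40 N or contact force between thumbscrew and bracket above 40 N).
It fails at once if a bystander is moved by more than 20 mm or tipped (distance of any of beaker, reagent, jar from where it was at the start of the episode above 0.02 m or angle between any of beaker, reagent, jar's own z axis and vertical above 0.3 rad).
It also fails if it takes over 72 s, if anything falls off the work surface, if the arm or the gripper's body presses on something with over 40 N, if the wrist force passes 120 N, or if a joint passes its speed limit or range.

## Working session

There is one attempt and no reset: what is moved stays moved. The work goes in short steps, Python scripts to look and compute and a shell command to move; the robot and the scene stay as the last step left them, time stands still between calls to the robot, and variables do not carry over. Pictures are saved under pics/ and viewed, about 8 in all and at most 12, crops included, and the job is handed in when it is done.

```bash
mkdir -p pics; ls; python3 - <<'E'
from station import ctrl
import cv2,numpy as np
print(ctrl.get_obs(), ctrl.grip_point_offset)
for n in ("top","side"):
    im=ctrl.get_image(n); cv2.imwrite(f"pics/{n}0.png",im[:,:,::-1])
    c=ctrl.calibration(n); print(n,c)
    for l in ("rail","screw_wings","holder","bracket_lug","beaker","reagent","jar"):
        print(l,[(np.round(b["rect"]).tolist(),round(b["conf"],2)) for b in ctrl.boxes_of(n,l)][:4])
E
```

```text
pics
{'t': 0.0, 'q': array([-1.30298025e+00,  5.33561562e-02,  1.61430265e+00,  4.36857841e-07,
        1.47599184e+00, -1.19010320e-01]), 'dq': array([ 0.00107271, -0.00087063,  0.00036138,  0.00031708,  0.00057163,
        0.0015189 ]), 'effort': array([-1.41855417e-04, -3.93679225e+01, -3.70176709e+01, -2.23039278e-04,
        6.91436377e-03,  4.92748967e-06]), 'tool_pos': array([ 0.2356101 , -0.57821507,  0.23005829]), 'tool_rot': array([-3.08100016e+00, -6.03449617e-01,  2.39461380e-04]), 'contact_force': array([-0.07633831,  0.8662616 ,  0.4140218 ]), 'wrist_torque': array([-0.00200705, -0.04214128, -0.05345636]), 'opening': 0.08523830739337632} 0.0187
top {'fx': 500.2097393707025, 'fy': 500.2097393707025, 'cx': 281.7770742442984, 'cy': 199.71001555406255, 'k1': 0.05606087489087689, 'R': array([[-0.02729436, -0.9996206 , -0.00369769],
       [-0.99734615,  0.02748165, -0.06741965],
       [ 0.06749569,  0.0018477 , -0.99771786]]), 't': array([0.12465399, 0.60335749, 1.07139358])}
rail [([277.0, 222.0, 158.0, 28.0], 0.91)]
screw_wings [([174.0, 240.0, 16.0, 11.0], 0.73), ([130.0
[... 380 characters left out ...]
, 'cx': 281.4362197318801, 'cy': 210.17086087714802, 'k1': -0.05860753023515785, 'R': array([[-0.96665314, -0.25497162,  0.02389937],
       [-0.14679843,  0.47522839, -0.86752994],
       [ 0.20983786, -0.84210893, -0.49681045]]), 't': array([0.59289577, 0.114592  , 0.76788673])}
rail [([294.0, 175.0, 53.0, 85.0], 0.73)]
screw_wings [([276.0, 294.0, 23.0, 24.0], 0.91), ([246.0, 369.0, 34.0, 32.0], 0.83), ([318.0, 389.0, 51.0, 30.0], 0.7)]
holder [([258.0, 299.0, 63.0, 64.0], 0.8), ([292.0, 177.0, 59.0, 84.0], 0.48)]
bracket_lug [([321.0, 156.0, 28.0, 44.0], 0.79)]
beaker [([226.0, 165.0, 25.0, 42.0], 0.95)]
reagent [([243.0, 118.0, 26.0, 62.0], 0.59)]
jar [([199.0, 204.0, 27.0, 44.0], 0.8)]
```

```bash
python3 - <<'E'
import cv2
a=cv2.imread("pics/top0.png")[95:320,105:485]; cv2.imwrite("pics/v1.png",cv2.resize(a,(760,450),interpolation=cv2.INTER_CUBIC))
a=cv2.imread("pics/side0.png")[110:420,180:400]; cv2.imwrite("pics/v2.png",cv2.resize(a,None,fx=1.9,fy=1.9,interpolation=cv2.INTER_CUBIC))
E
```

```text
(no output)
```

View pics/v1.png

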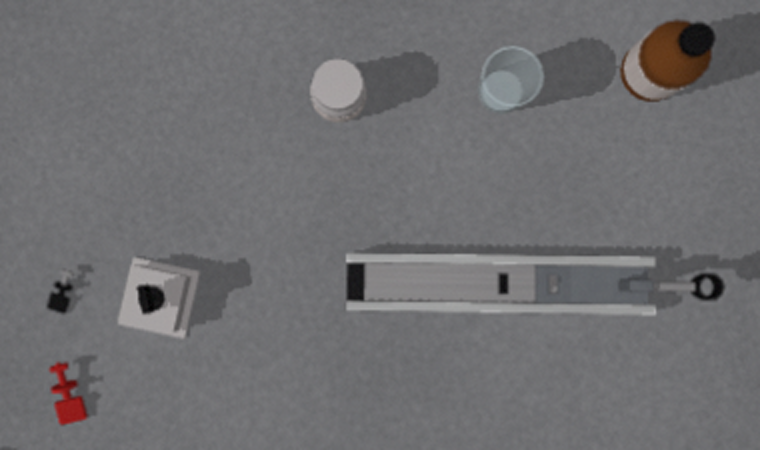

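View pics/v2.png

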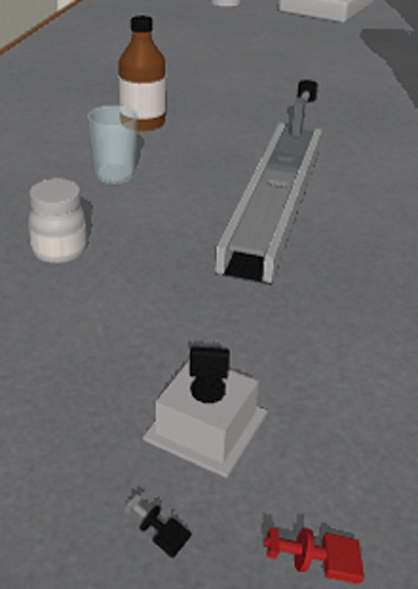

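Top view: black thumbscrew standing in the holder at (180,244). Could be mistaken: small black one lying at (135,242), red one lying at (140,290). The one wanted is black and the larger black one, so it is the holder's. The rail runs along world y; plate slot at (356.5,237), bracket slot near (383,237), lug near (421,238).

```bash
cat > h.py <<'E'
import numpy as np,cv2
from station import ctrl
from scipy.spatial.transform import Rotation as Ro
def cams(c): return np.array([[c["fx"],0,c["cx"]],[0,c["fy"],c["cy"]],[0,0,1]]),np.array([c["k1"],0,0,0,0.])
def p2w(c,uv,z):
    K,d=cams(c); s=cv2.undistortPoints(np.array(uv,float).reshape(-1,1,2),K,d)[:,0]
    R=np.array(c["R"]); o=-R.T@c["t"]; r=np.c_[s,np.ones(len(s))]@R
    return o+r*((z-o[2])/r[:,2])[:,None]
def w2p(c,X):
    K,d=cams(c); return cv2.projectPoints(np.array(X,float).reshape(-1,1,3),cv2.Rodrigues(np.array(c["R"]))[0],np.array(c["t"],float),K,d)[0][:,0]
def tool(X,o=None):
    o=o or ctrl.get_obs(); return Ro.from_rotvec(o["tool_rot"]).inv().apply(np.array(X)-o["tool_pos"])*1000
E
python3 - <<'E'
from h import *
c=ctrl.calibration("top")
v=lambda x,y:(105+x/2,95+y/2)
print("rail corners z34",p2w(c,[v(347,255),v(656,259),v(656,313),v(347,309)],.034).round(4))
print("plate slot",p2w(c,[v(503.5,284)],.026).round(4)," bslot",p2w(c,[v(556,283)],.034).round(4)," lug",p2w(c,[v(635,285)],.084).round(4))
print("wings top z83",p2w(c,[v(150,298)],.083).round(4),"holder block", p2w(c,[v(158,295)],.04).round(4))
cs=ctrl.calibration("side")
s=lambda x,y:(180+x/1.9,110+y/1.9)
print("wings side z70",p2w(cs,[s(210,362)],.07).round(4), "top edge", p2w(cs,[s(191,347),s(229,349)],.083).round(4))
print(Ro.from_rotvec(ctrl.get_obs()["tool_rot"]).as_matrix().round(3))
cw=ctrl.calibration("wrist"); R=np.array(cw["R"]); print("wristcam pos",-R.T@cw["t"],R.round(2),cw["fx"])
E
```

```text
rail corners z34 [[ 0.5568  0.1164  0.034 ]
 [ 0.5437 -0.2133  0.034 ]
 [ 0.4864 -0.2105  0.034 ]
 [ 0.499   0.118   0.034 ]]
plate slot [[ 0.5211 -0.0514  0.026 ]]  bslot [[ 0.5209 -0.1062  0.034 ]]  lug [[ 0.5174 -0.1761  0.084 ]]
wings top z83 [[0.5174 0.3181 0.083 ]] holder block [[0.5197 0.3185 0.04  ]]
wings side z70 [[0.5159 0.3239 0.07  ]] top edge [[0.5309 0.3257 0.083 ]
 [0.5025 0.3198 0.083 ]]
[[ 0.926  0.377 -0.   ]
 [ 0.377 -0.926 -0.   ]
 [-0.     0.    -1.   ]]
wristcam pos [ 0.29628614 -0.55370783  0.37471455] [[ 0.38 -0.93 -0.  ]
 [-0.89 -0.37  0.26]
 [-0.24 -0.1  -0.97]] 289.2933008142622
```

```bash
python3 -m creep '[[0,409,-256,80,-1.145],[0,409,-256,80,-1.145],[0,409,-256,80,-1.145],[0,409,-256,80,-1.145],[0,409,-256,80,-1.145],[0,409,-256,80,-1.145],[0,409,-256,80,-1.145],[0,409,-256,80,-1.145],[0,409,-256,80,-1.145],[0,409,-256,80,-1.145],[0,409,-256,80,-1.145],[0,409,-256,80,-1.145]]' 40
python3 -m creep '[[0,0,0,0,0],[0,0,0,0,0]]'
python3 - <<'E'
from h import *
o=ctrl.get_obs();print(o["t"],o["tool_pos"],Ro.from_rotvec(o["tool_rot"]).as_matrix().round(3)[:,0])
c=ctrl.calibration("wrist");im=ctrl.get_image("wrist");cv2.imwrite("pics/w1.png",im[:,:,::-1])
np.save("c1.npy",c,allow_pickle=True)
E
```

```text
t: 1.8
tool_pos: [0.5192, -0.1846, 0.1509]
tool_rot: [-2.262, -2.179, -0.001]
contact_force: [-0.7, -0.7, -0.4]
opening: 0.0856
t: 1.97
tool_pos: [0.5184, -0.186, 0.1509]
tool_rot: [-2.26, -2.181, 0.001]
contact_force: [0.7, -0.3, -0.2]
opening: 0.0854
1.9667 [ 0.51840966 -0.18595445  0.1508697 ] [0.036 0.999 0.   ]
```

View pics/w1.png

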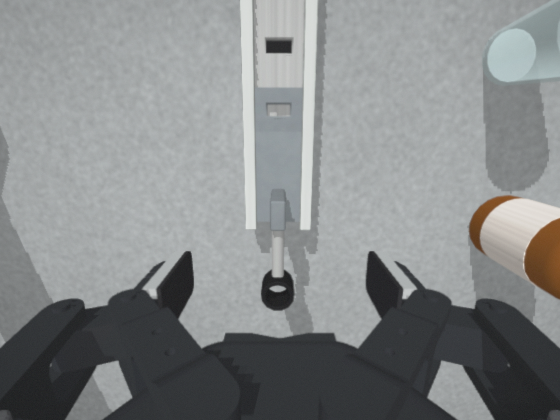

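Wrist view: plate slot dark at (279,46), bracket slot at (279,110), lug top around (278,205), ring at (277,290); fingers straddle the rail line.

```bash
python3 - <<'E'
from h import *
c=np.load("c1.npy",allow_pickle=True).item()
g=cv2.imread("pics/w1.png",0)
m=(g[30:65,255:305]<60).astype(np.uint8);n,l,s,ce=cv2.connectedComponentsWithStats(m);i=1+s[1:,4].argmax();print("dark",s[i],ce[i]+[255,30])
print(g[95:125,279].tolist());print(g[112,260:300].tolist());print(g[180:235,278].tolist())
X=p2w(c,[ce[i]+[255,30]],.026)[0];print("slot",X)
print("bslot top", p2w(c,[(279,102.5),(279,117)],.034).round(4))
print("lug top", p2w(c,[(278,190),(278,195),(278,228)],.084).round(4))
print("rail edges", p2w(c,[(241.5,110),(316,110),(244,225),(310,225)],.034).round(4))
print("proj lug corners",w2p(c,[[.518+a*.006,-.186+b*.012,.084] for a in(-1,1) for b in (-1,1)]).round(0).tolist())
E
```

```text
dark [ 12  11  24  11 264] [278.5  46. ]
[148, 147, 147, 148, 148, 148, 146, 129, 109, 126, 147, 154, 154, 153, 154, 155, 154, 155, 154, 155, 158, 160, 151, 142, 145, 146, 147, 147, 147, 147]
[149, 150, 150, 150, 150, 149, 139, 138, 151, 159, 173, 174, 174, 174, 176, 172, 161, 149, 153, 155, 154, 153, 153, 153, 152, 151, 153, 155, 154, 148, 138, 143, 147, 146, 147, 146, 147, 146, 147, 146]
[153, 152, 151, 149, 151, 150, 150, 149, 142, 131, 129, 129, 129, 130, 129, 128, 129, 130, 130, 130, 132, 149, 156, 151, 149, 150, 149, 150, 150, 150, 148, 150, 148, 147, 147, 147, 147, 147, 146, 145, 144, 144, 144, 145, 145, 144, 144, 144, 143, 137, 125, 140, 145, 147, 145]
slot [ 0.52196747 -0.05162991  0.026     ]
bslot top [[ 0.5208 -0.0973  0.034 ]
 [ 0.5204 -0.1092  0.034 ]]
lug top [[ 0.5179 -0.1629  0.084 ]
 [ 0.5177 -0.1667  0.084 ]
 [ 0.5168 -0.1926  0.084 ]]
rail edges [[ 0.4885 -0.1023  0.034 ]
 [ 0.5522 -0.1045  0.034 ]
 [ 0.4838 -0.2058  0.034 ]
 [ 0.5463 -0.2079  0.034 ]]
proj lug corners [[272.0, 235.0], [271.0, 205.0], [288.0, 234.0], [287.0, 204.0]]
```

```bash
python3 -m creep '[[0,2.7,-1,40,0],[0,2.7,-1,80,0],[0,2.7,-1,102,0],[0,2.7,-1,102,0],[255,2.7,-1,102,0],[255,2.7,-1,102,0],[255,2.7,-1,102,0],[255,2.7,-1,102,0],[255,2.7,-1,102,0],[255,2.7,-1,102,0],[255,2.7,-1,102,0],[255,2.7,-1,102,0]]' 40
```

```text
t: 3.02
tool_pos: [0.5177, -0.1851, 0.0506]
tool_rot: [2.263, 2.177, 0.0]
contact_force: [-1.9, 0.0, 6.3]
opening: 0.0117
```

```bash
python3 -m creep '[[255,6,0,0,0],[255,12,0,0,0],[255,18,0,0,0],[255,24,0,0,0],[255,30,0,0,0],[255,36,0,0,0],[255,42,0,0,0],[255,47,0,0,0],[255,50,0,0,0],[255,50,0,0,0],[255,50,0,0,0],[255,50,0,0,0]]'
python3 - <<'E'
from h import *
o=ctrl.get_obs()
c=ctrl.calibration("wrist");im=ctrl.get_image("wrist");cv2.imwrite("pics/w2.png",im[:,:,::-1])
np.save("c2.npy",c,allow_pickle=True)
print(o["tool_pos"])
s=w2p(c,[.522,-.0516,.034])[0];print(s)
x,y=s.astype(int);cv2.imwrite("pics/w2c.png",cv2.resize(im[y-50:y+50,x-60:x+60,::-1],None,fx=5,fy=5,interpolation=cv2.INTER_CUBIC));print(x-60,y-50)
E
```

```text
t: 4.02
tool_pos: [0.5198, -0.1354, 0.0506]
tool_rot: [2.262, 2.176, -0.0]
contact_force: [-1.6, -1.5, 6.1]
opening: 0.0116
[ 0.51980329 -0.13538102  0.0506177 ]
[277.96136904  94.51565672]
217 44
```

View pics/w2c.png

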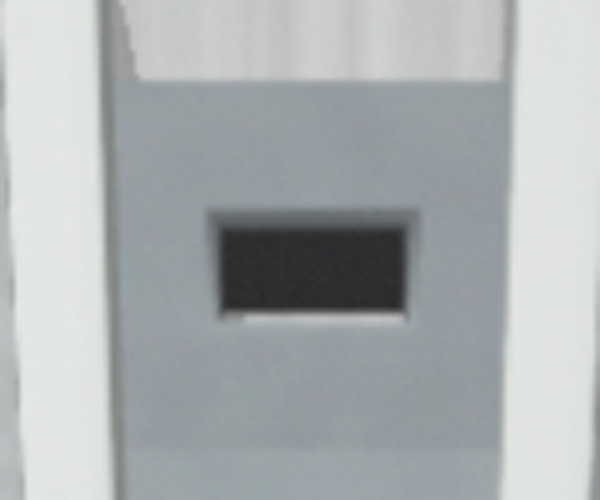

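The crop shows the bracket slot dark through to the hollow (full-image rows about 86–108), with a thin sliver of plate along the back edge (row 107), so the bracket is slightly behind.

```bash
python3 - <<'E'
from h import *
c=np.load("c2.npy",allow_pickle=True).item()
g=cv2.imread("pics/w2.png",0); print(list(zip(range(82,112),g[82:112,285].tolist()))); print(list(zip(range(255,305),g[98,255:305].tolist())))
for n,r,z in(("b front top",86.2,.034),("b front bottom",89.6,.026),("b back top",108,.034),("plate back",106.5,.026),("foot front top",60,.034)):
    print(n,p2w(c,[(279,r)],z)[0].round(4))
E
```

```text
[(82, 155), (83, 155), (84, 153), (85, 141), (86, 115), (87, 105), (88, 97), (89, 76), (90, 54), (91, 47), (92, 47), (93, 47), (94, 46), (95, 47), (96, 46), (97, 46), (98, 45), (99, 44), (100, 44), (101, 45), (102, 47), (103, 46), (104, 46), (105, 55), (106, 110), (107, 175), (108, 179), (109, 166), (110, 157), (111, 155)]
[(255, 155), (256, 154), (257, 155), (258, 146), (259, 134), (260, 105), (261, 63), (262, 48), (263, 46), (264, 45), (265, 47), (266, 45), (267, 45), (268, 45), (269, 46), (270, 46), (271, 47), (272, 45), (273, 48), (274, 44), (275, 45), (276, 46), (277, 45), (278, 48), (279, 41), (280, 46), (281, 46), (282, 44), (283, 46), (284, 43), (285, 45), (286, 45), (287, 44), (288, 45), (289, 45), (290, 48), (291, 45), (292, 46), (293, 45), (294, 43), (295, 46), (296, 47), (297, 63), (298, 104), (299, 137), (300, 145), (301, 154), (302, 155), (303, 155), (304, 155)]
b front top [ 0.5227 -0.0476  0.034 ]
b front bottom [ 0.5227 -0.0482  0.026 ]
b back top [ 0.5223 -0.0583  0.034 ]
plate back [ 0.5223 -0.057   0.026 ]
foot front top [ 0.5232 -0.0352  0.034 ]
```

```bash
python3 -m creep '[[255,1,0,0,0],[255,1.7,0,0,0],[255,1.7,0,0,0],[255,1.7,0,0,0]]'
python3 - <<'E'
from h import *
c=ctrl.calibration("wrist");im=ctrl.get_image("wrist");cv2.imwrite("pics/w3.png",im[:,:,::-1])
np.save("c3.npy",c,allow_pickle=True); print(ctrl.get_obs()["tool_pos"])
g=cv2.cvtColor(im,cv2.COLOR_RGB2GRAY);print(list(zip(range(82,112),g[82:112,285].tolist())))
print([(r,z,p2w(c,[(279,r)],z)[0].round(4).tolist()) for r,z in((86,.034),(108,.034),(106,.026))])
E
```

```text
t: 4.4
tool_pos: [0.5199, -0.1344, 0.0506]
tool_rot: [2.262, 2.176, -0.002]
contact_force: [-1.6, -4.3, 5.5]
opening: 0.0118
[ 0.51983449 -0.13436147  0.05062216]
[(82, 154), (83, 156), (84, 152), (85, 135), (86, 112), (87, 106), (88, 97), (89, 77), (90, 54), (91, 45), (92, 45), (93, 46), (94, 44), (95, 45), (96, 46), (97, 47), (98, 49), (99, 46), (100, 46), (101, 46), (102, 46), (103, 46), (104, 45), (105, 46), (106, 45), (107, 66), (108, 137), (109, 159), (110, 157), (111, 156)]
[(86, 0.034, [0.5228, -0.0465, 0.034]), (108, 0.034, [0.5223, -0.0573, 0.034]), (106, 0.026, [0.5224, -0.0557, 0.026])]
```

```bash
python3 -m creep '[[0,1.7,0,0,0],[0,1.7,0,0,0],[0,1.7,0,0,0],[0,1.7,0,0,0],[0,1.7,0,-40,0],[0,1.7,0,-80,0],[0,1.7,0,-110,0],[0,40,-2,-110,0.12],[0,80,-4,-110,0.24],[0,120,-6,-110,0.36],[0,160,-8,-110,0.48],[0,200,-10,-110,0.6]]'
python3 - <<'E'
from h import *
o=ctrl.get_obs();M=Ro.from_rotvec(o["tool_rot"]).as_matrix();print(tool([.5165,.321,.15],o),np.arctan2(M[1,0],M[0,0]),np.radians(11.7))
E
```

```text
t: 5.45
tool_pos: [0.5168, 0.0574, 0.1592]
tool_rot: [-2.786, -1.451, -0.0]
contact_force: [1.0, -0.1, -0.1]
opening: 0.0853
[ 215.83927503 -151.30274607    9.30254627] 0.9604360742483021 0.20420352248333654
```

```bash
python3 -m creep '[[0,33,-23,5,0.12],[0,66,-46,9,0.24],[0,98,-69,9,0.36],[0,130,-92,9,0.48],[0,160,-113,9,0.6],[0,190,-134,9,0.7],[0,209,-147,9,0.73],[0,209,-147,9,0.73],[0,209,-147,9,0.73]]'
python3 - <<'E'
from h import *
o=ctrl.get_obs();print(o["tool_pos"],Ro.from_rotvec(o["tool_rot"]).as_matrix()[:,0].round(4))
c=ctrl.calibration("wrist");im=ctrl.get_image("wrist");cv2.imwrite("pics/w4.png",im[:,:,::-1])
np.save("c4.npy",c,allow_pickle=True)
s=w2p(c,[.5165,.321,.083])[0];print(s);x,y=np.clip(s.astype(int),[90,70],[470,350])
cv2.imwrite("pics/w4c.png",cv2.resize(im[y-70:y+70,x-90:x+90,::-1],None,fx=4,fy=4,interpolation=cv2.INTER_CUBIC));print(x-90,y-70)
for b in ctrl.boxes_of("wrist","screw_wings"): print(b)
E
```

```text
t: 6.2
tool_pos: [0.5144, 0.3124, 0.1497]
tool_rot: [3.119, 0.375, -0.002]
contact_force: [-0.1, -0.5, -0.6]
opening: 0.0854
[0.51440384 0.31240554 0.14971591] [ 0.9714  0.2373 -0.001 ]
[269.47313181 213.64540154]
179 143
{'rect': [251.0, 185.7, 32.2, 44.0], 'conf': 0.93}
{'rect': [142.8, 131.8, 36.0, 52.9], 'conf': 0.91}
{'rect': [141.3, 232.1, 26.0, 42.4], 'conf': 0.66}
```

View pics/w4c.png

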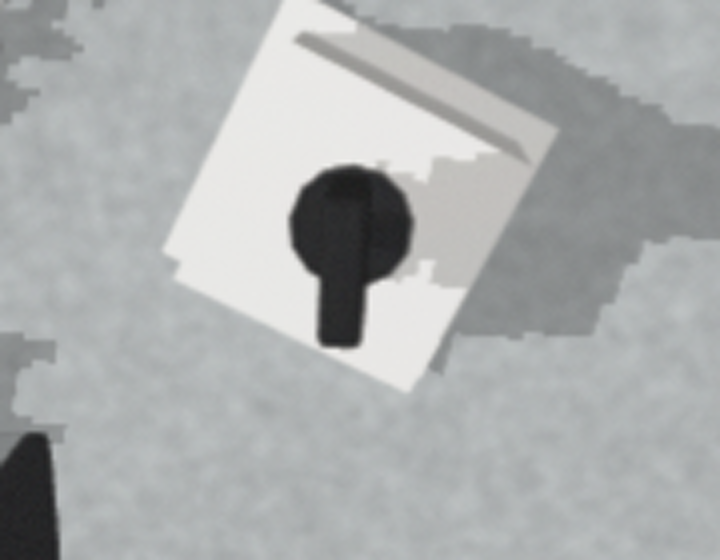

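Crop: the black screw stands in the white holder, flange circle at (266.8,199.3), wings' near end (264.3,229.5), wings nearly vertical in the picture, i.e. along tool x.

```bash
python3 - <<'E'
from h import *
c=np.load("c4.npy",allow_pickle=True).item()
v=lambda x,y:(179+x/4-.4,143+y/4-.4)
f=p2w(c,[v(351,225)],.045)[0];e=p2w(c,[v(319,345),v(362,347),v(340.5,347)],.083);w=p2w(c,[v(320.5,300),v(365,300)],.083)
print("flange",f,"\nend",e,"\nsides",w)
a=e[2,:2]; d=f[:2]-a; print("dist end-axis",np.linalg.norm(d),"yaw",np.arctan2(d[1],d[0]))
m=(e[0]+e[1])/2-(w[0]+w[1])/2; print("yaw2",np.arctan2(-m[1],-m[0]))
print(tool([f[0],f[1],.052]))
E
```

```text
flange [0.51792769 0.32545216 0.045     ] 
end [[0.50263152 0.32650134 0.083     ]
 [0.50420373 0.31839483 0.083     ]
 [0.50321978 0.32240329 0.083     ]] 
sides [[0.51151022 0.32820847 0.083     ]
 [0.51352352 0.32000407 0.083     ]]
dist end-axis 0.015020593655157406 yaw 0.20439963557560153
yaw2 0.1802549164577366
[  6.62570501 -13.78621863  97.76986579]
```

```bash
python3 -m creep '[[0,6.6,-13.8,0,0.03],[0,6.6,-13.8,30,0.03],[0,6.6,-13.8,30,0.03],[0,6.6,-13.8,30,0.03]]'
python3 - <<'E'
from h import *
o=ctrl.get_obs();M=Ro.from_rotvec(o["tool_rot"]).as_matrix();print(o["tool_pos"],np.arctan2(M[1,0],M[0,0]),tool([.5179,.3254,.052],o))
E
```

```text
t: 6.63
tool_pos: [0.5168, 0.3241, 0.1181]
tool_rot: [3.123, 0.321, -0.008]
contact_force: [0.0, -0.6, 0.3]
opening: 0.0854
[0.51683703 0.32409801 0.11811061] 0.2049513152896554 [ 1.64400258 -1.15115799 66.10150874]
```

```bash
python3 -m creep '[[0,1.5,-1,35,0],[0,1.5,-1,65,0],[0,1.5,-1,65,0],[0,1.5,-1,65,0],[255,1.5,-1,65,0],[255,1.5,-1,65,0],[255,1.5,-1,65,0],[255,1.5,-1,65,0],[255,1.5,-1,65,0],[255,1.5,-1,65,0],[255,1.5,-1,65,0],[255,1.5,-1,65,0]]' 50
python3 -m creep '[[255,0,0,-15,0],[255,0,0,-40,0],[255,0,0,-80,0],[255,0,0,-80,0]]'
python3 - <<'E'
from h import *
o=ctrl.get_obs();M=Ro.from_rotvec(o["tool_rot"]).as_matrix();print(o["tool_pos"],np.arctan2(M[1,0],M[0,0]))
print(tool([.5225,-.0515,.13],o))
E
```

```text
t: 7.63
tool_pos: [0.5199, 0.3276, 0.056]
tool_rot: [-3.125, -0.323, -0.001]
contact_force: [0.7, 0.3, 2.8]
opening: 0.0082
t: 7.97
tool_pos: [0.5236, 0.3293, 0.1436]
tool_rot: [-3.121, -0.323, -0.019]
contact_force: [1.5, 0.8, 1.8]
opening: 0.0082
[0.52356331 0.32933326 0.14359865] 0.20629129877498376
[-79.20848073 372.5768746   11.51137493]
```

```bash
python3 -m creep '[[255,-7,34,0,0.1],[255,-15,72,0,0.246],[255,-23,110,0,0.246],[255,-31,148,0,0.246],[255,-39,186,0,0.246],[255,-47,224,0,0.246],[255,-55,262,0,0.246],[255,-63,300,0,0.246],[255,-70,338,0,0.246],[255,-77,365,5,0.246],[255,-77,373,10,0.246],[255,-77,373,10,0.246]]'
python3 -m creep '[[255,0,0,10,0],[255,0,0,20,0],[255,0,0,20,0],[255,0,0,20,0]]'
python3 - <<'E'
from h import *
o=ctrl.get_obs();M=Ro.from_rotvec(o["tool_rot"]).as_matrix();print(o["tool_pos"],np.arctan2(M[1,0],M[0,0]),o["contact_force"])
c=ctrl.calibration("wrist");im=ctrl.get_image("wrist");cv2.imwrite("pics/w5.png",im[:,:,::-1])
np.save("c5.npy",c,allow_pickle=True);np.save("o5.npy",o,allow_pickle=True)
s=w2p(c,[.5225,-.0515,.06])[0];print(s);x,y=np.clip(s.astype(int),[100,75],[460,345])
cv2.imwrite("pics/w5c.png",cv2.resize(im[y-75:y+75,x-100:x+100,::-1],None,fx=4,fy=4,interpolation=cv2.INTER_CUBIC));print(x-100,y-75)
E
```

```text
t: 8.97
tool_pos: [0.5199, -0.0551, 0.124]
tool_rot: [-3.14, 0.068, 0.003]
contact_force: [-0.3, 0.5, -0.6]
opening: 0.008
t: 9.3
tool_pos: [0.5196, -0.052, 0.1037]
tool_rot: [-3.14, 0.059, 0.004]
contact_force: [0.3, 0.5, -0.4]
opening: 0.0079
[ 0.51958472 -0.05197801  0.10372467] -0.037769105005192746 [ 0.31376128  0.49320659 -0.37856836]
[278.98345179 224.50880509]
178 149
```

View pics/w5c.png

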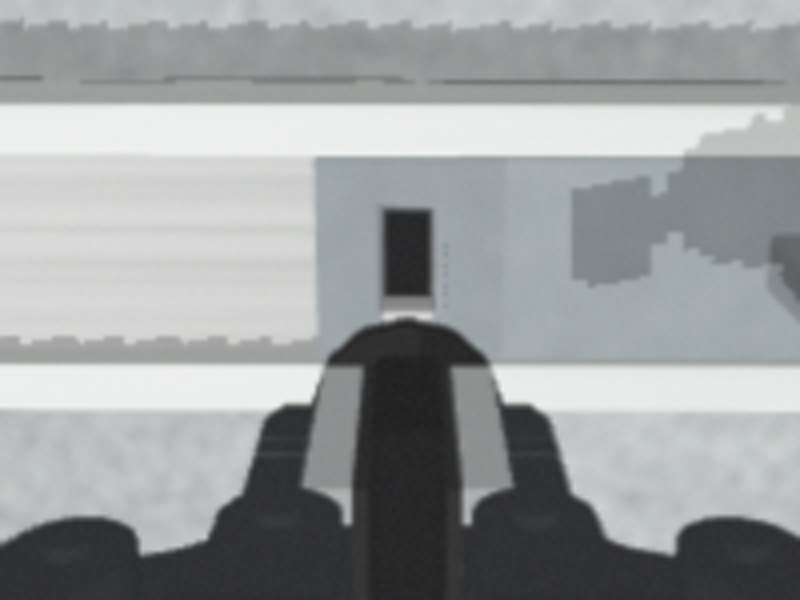

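Crop: the slots coincide (dark, crop x 383–432, far edge y 208); the flange's front edge is at crop (408,320), wings across the rail.

```bash
python3 - <<'E'
from h import *
c=np.load("c5.npy",allow_pickle=True).item();o=np.load("o5.npy",allow_pickle=True).item()
v=lambda x,y:(178+x/4-.4,149+y/4-.4)
P=lambda n,x,y,z:print(n,p2w(c,[v(x,y)],z)[0].round(4),tool(p2w(c,[v(x,y)],z)[0],o).round(1))
P("flange front",408,320,.0877);P("flange L",326,365,.0877);P("flange R",492,365,.0877)
P("slot far L",381,207,.034);P("slot far R",434,207,.034)
P("slot near L",380,318,.034);P("slot near R",436,318,.034);P("plate far L dark",386,210,.026);P("plate R",430,240,.026);P("plate L",386,240,.026)
P("wall far out",408,103,.034);P("wall far in",408,156,.034);P("near in",250,363,.034);P("near out",200,411,.034);P("foot front",315,250,.034)
E
```

```text
flange front [ 0.5293 -0.0522  0.0877] [ 9.8 -0.2 16. ]
flange L [ 0.5227 -0.0399  0.0877] [  2.7 -12.2  16. ]
flange R [ 0.5218 -0.0643  0.0877] [ 2.8 12.2 16. ]
slot far L [ 0.5332 -0.0472  0.034 ] [13.6 -5.2 69.7]
slot far R [ 0.5328 -0.0572  0.034 ] [13.6  4.8 69.7]
slot near L [ 0.511 -0.046  0.034] [-8.6 -5.6 69.8]
slot near R [ 0.5106 -0.0569  0.034 ] [-8.6  5.3 69.7]
plate far L dark [ 0.5306 -0.0479  0.026 ] [11.1 -4.5 77.7]
plate R [ 0.5242 -0.0563  0.026 ] [ 5.   4.2 77.7]
plate L [ 0.5245 -0.0476  0.026 ] [ 4.9 -4.5 77.7]
wall far out [ 0.5528 -0.053   0.034 ] [33.4 -0.2 69.6]
wall far in [ 0.5428 -0.0527  0.034 ] [23.5 -0.1 69.7]
near in [ 0.5026 -0.0201  0.034 ] [-18.  -31.2  69.8]
near out [ 0.4927 -0.0094  0.034 ] [-28.2 -41.5  69.8]
foot front [ 0.5252 -0.0342  0.034 ] [  5.1 -17.9  69.7]
```

```bash
python3 -m creep '[[255,3,0,0,0],[255,6.9,0,5,0],[255,6.9,0,15,0],[255,6.9,0,22,0],[255,6.9,0,24,0],[255,6.9,0,24,0],[255,6.9,0,24,0]]'
python3 -m creep '[[255,0,0,2,0],[255,0,0,4,0],[255,0,0,5,0],[255,0,0,6,0]]'
```

```text
t: 9.93
tool_pos: [0.5271, -0.0538, 0.0808]
tool_rot: [-3.141, 0.063, 0.001]
contact_force: [0.5, 0.1, -0.3]
opening: 0.0082
t: 10.27
tool_pos: [0.5275, -0.0538, 0.0753]
tool_rot: [3.141, -0.063, 0.0]
contact_force: [0.6, 0.5, -1.2]
opening: 0.0076
```

```bash
python3 -m creep '[[255,0,0,0,0],[255,0,0,0,0],[255,0,0,0,0]]'
python3 - <<'E'
from h import *
o=ctrl.get_obs()
c=ctrl.calibration("wrist");im=ctrl.get_image("wrist");cv2.imwrite("pics/w6.png",im[:,:,::-1])
np.save("c6.npy",c,allow_pickle=True);np.save("o6.npy",o,allow_pickle=True);print(o["tool_pos"],o["contact_force"])
cv2.imwrite("pics/w6c.png",cv2.resize(im[150:300,180:380,::-1],None,fx=4,fy=4,interpolation=cv2.INTER_CUBIC))
E
```

```text
t: 10.52
tool_pos: [0.5275, -0.0538, 0.0754]
tool_rot: [3.141, -0.062, 0.0]
contact_force: [0.0, 0.5, -1.0]
opening: 0.0083
[ 0.52752212 -0.05379601  0.07539597] [ 0.00217507  0.5478072  -1.01922823]
```

View pics/w6c.png

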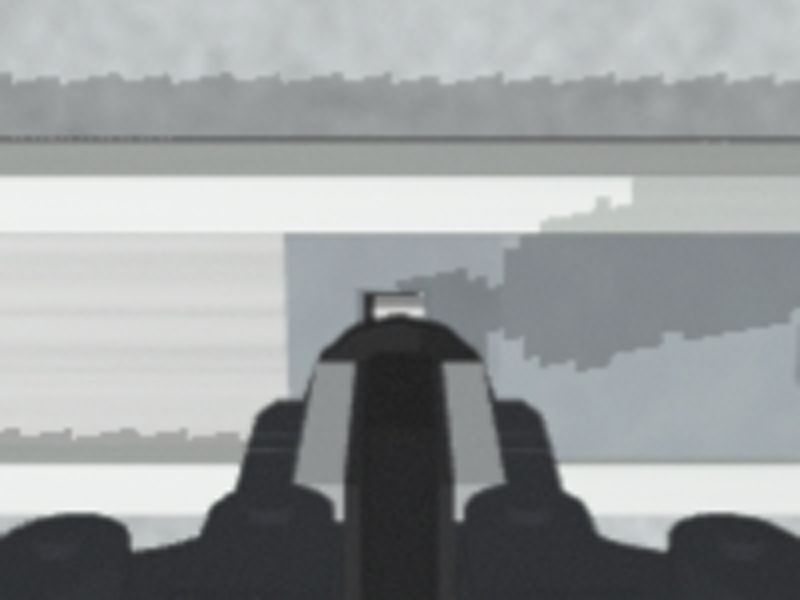

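Crop: the bright bar end sits in the slot at crop (372–424, 300) between slot sides 361 and 427, so it is ~0.8 mm too far right (tool +y).

```bash
python3 - <<'E'
from h import *
c=np.load("c6.npy",allow_pickle=True).item();o=np.load("o6.npy",allow_pickle=True).item()
v=lambda x,y:(180+x/4-.4,150+y/4-.4)
P=lambda n,x,y,z:print(n,tool(p2w(c,[v(x,y)],z)[0],o).round(1))
zf=o["tool_pos"][2]-.016
P("flange front",400,317,zf);P("flange L",317,362,zf);P("flange R",484,362,zf)
P("slot L",361,292,.034);P("slot R",427,292,.034);P("foot front",285,300,.034)
P("wall far out",400,176,.034);P("far in",400,232,.034);P("near in",200,462,.034);P("near out",150,514,.034)
E
```

```text
flange front [ 9.6 -0.2 16. ]
flange L [  2.6 -12.4  16. ]
flange R [ 2.6 12.2 16. ]
slot L [ 5.1 -6.7 41.4]
slot R [ 5.1  4.4 41.4]
foot front [  3.7 -19.5  41.4]
wall far out [25.  -0.2 41.4]
far in [15.6 -0.2 41.4]
near in [-26.2 -35.1  41.4]
near out [-36.3 -44.4  41.4]
```

```bash
python3 -m creep '[[255,-0.9,-1.2,0,0],[255,-0.9,-1.2,0,0],[255,-0.9,-1.2,0,0],[255,-0.9,-1.2,1,0],[255,-0.9,-1.2,2,0],[255,-0.9,-1.2,2,0]]'
python3 -m creep '[[255,0,0,1,0],[255,0,0,2,0],[255,0,0,2,0]]'
```

```text
t: 11.07
tool_pos: [0.5264, -0.0525, 0.073]
tool_rot: [-3.141, 0.062, 0.001]
contact_force: [-0.2, -0.4, -0.7]
opening: 0.0085
t: 11.32
tool_pos: [0.5264, -0.0525, 0.071]
tool_rot: [-3.141, 0.063, 0.001]
contact_force: [-0.2, 0.3, -0.5]
opening: 0.0083
```

```bash
python3 -m creep '[[255,0,0,1,0],[255,0,0,2,0],[255,0,0,3,0],[255,0,0,3,0]]'
python3 -m creep '[[255,0,0,1,0],[255,0,0,2,0],[255,0,0,3,0],[255,0,0,3,0]]'
python3 -m creep '[[255,0,0,1,0],[255,0,0,2,0],[255,0,0,2,0]]'
```

```text
t: 11.65
tool_pos: [0.5264, -0.0525, 0.068]
tool_rot: [-3.141, 0.062, 0.001]
contact_force: [0.3, -0.2, -0.8]
opening: 0.0082
t: 11.98
tool_pos: [0.5264, -0.0525, 0.065]
tool_rot: [-3.141, 0.062, 0.001]
contact_force: [0.1, -0.3, -0.3]
opening: 0.008
t: 12.23
tool_pos: [0.5264, -0.0525, 0.063]
tool_rot: [-3.141, 0.062, 0.001]
contact_force: [-0.7, 0.8, -0.3]
opening: 0.0082
```

Bar is in the plate's slot without any force. Onwards.

```bash
python3 -m creep '[[255,0,0,1,0],[255,0,0,2,0],[255,0,0,3,0],[255,0,0,4,0],[255,0,0,4,0]]'
python3 -m creep '[[255,0,0,1,0],[255,0,0,2,0],[255,0,0,3,0],[255,0,0,4,0],[255,0,0,4,0]]'
python3 -m creep '[[255,0,0,1,0],[255,0,0,2,0],[255,0,0,3,0],[255,0,0,3,0]]'
```

```text
t: 12.65
tool_pos: [0.5264, -0.0525, 0.059]
tool_rot: [-3.141, 0.062, 0.001]
contact_force: [0.0, -0.4, -0.6]
opening: 0.0078
t: 13.07
tool_pos: [0.5264, -0.0525, 0.055]
tool_rot: [-3.141, 0.062, 0.001]
contact_force: [-0.6, -0.1, -0.3]
opening: 0.0086
t: 13.4
tool_pos: [0.5264, -0.0525, 0.052]
tool_rot: [-3.141, 0.062, 0.001]
contact_force: [-0.1, -0.5, -0.6]
opening: 0.0079
```

```bash
for i in 1; do :; done; python3 -m creep '[[255,0,0,0.5,0],[255,0,0,1,0],[255,0,0,1,0]]'
python3 -m creep '[[255,0,0,0.5,0],[255,0,0,1,0],[255,0,0,1,0]]'
python3 -m creep '[[255,0,0,0.4,0],[255,0,0,0.4,0]]'
```

```text
t: 13.65
tool_pos: [0.5266, -0.0525, 0.0512]
tool_rot: [-3.141, 0.062, 0.0]
contact_force: [-0.1, 0.5, -1.3]
opening: 0.0081
t: 13.9
tool_pos: [0.5265, -0.0525, 0.0502]
tool_rot: [-3.141, 0.062, 0.0]
contact_force: [0.1, -0.5, -0.2]
opening: 0.0079
t: 14.07
tool_pos: [0.5267, -0.0526, 0.05]
tool_rot: [3.141, -0.062, 0.0]
contact_force: [-0.5, 0.2, -1.5]
opening: 0.0077
```

```bash
python3 -m creep '[[255,0,0,0.4,0],[255,0,0,0.4,0]]'
python3 -m creep '[[255,0,0,0.4,0],[255,0,0,0.4,0]]'
python3 -m creep '[[255,0,0,0.4,0],[255,0,0,0.4,0]]'
```

```text
t: 14.23
tool_pos: [0.5267, -0.0526, 0.0499]
tool_rot: [3.141, -0.062, 0.0]
contact_force: [-1.9, 0.4, 4.2]
opening: 0.008
t: 14.4
tool_pos: [0.5267, -0.0526, 0.0499]
tool_rot: [3.141, -0.062, -0.0]
contact_force: [-3.7, 0.1, 5.4]
opening: 0.0085
t: 14.57
tool_pos: [0.5268, -0.0526, 0.0499]
tool_rot: [3.141, -0.062, -0.001]
contact_force: [-3.6, 0.6, 7.7]
opening: 0.0083
```

```bash
python3 -m creep '[[255,0,0,-0.8,0],[255,-0.03,-0.5,-0.8,-0.12],[255,-0.12,-1,-0.8,-0.24],[255,-0.27,-1.5,-0.8,-0.36],[255,-0.47,-1.9,-0.8,-0.48],[255,-0.7,-2.4,-0.8,-0.6],[255,-0.7,-2.4,-0.8,-0.6]]'; python3 -c "
from station import ctrl;print(ctrl.get_obs()['wrist_torque'])"
```

```text
t: 15.15
tool_pos: [0.5266, -0.0502, 0.05]
tool_rot: [3.018, 0.871, 0.002]
contact_force: [0.7, -0.4, 2.0]
opening: 0.0081
[-0.00081172 -0.05750719 -0.00773237]
```

```bash
python3 -m creep '[[255,-0.03,-0.5,0,-0.12],[255,-0.12,-1,0,-0.24],[255,-0.27,-1.5,0,-0.36],[255,-0.47,-1.9,0,-0.48],[255,-0.7,-2.4,0,-0.6],[255,-1.0,-2.8,0,-0.72],[255,-1.4,-3.1,0,-0.84],[255,-1.83,-3.46,0,-0.97],[255,-1.83,-3.46,0,-0.97],[255,-1.83,-3.46,0,-0.97]]'; python3 - <<'E'
from h import *
o=ctrl.get_obs();M=Ro.from_rotvec(o["tool_rot"]).as_matrix();print(np.arctan2(M[1,0],M[0,0]),o['wrist_torque'])
E
```

```text
t: 15.98
tool_pos: [0.5233, -0.0486, 0.0499]
tool_rot: [2.27, 2.169, 0.001]
contact_force: [1.6, -2.0, 2.1]
opening: 0.0077
1.5255214608870282 [-0.36233455 -0.2598655   0.0400656 ]
```

```bash
python3 -m creep '[[0,0,0,0,0],[0,0,0,0,0],[0,0,0,0,0],[0,0,0,0,0],[0,0,0,0,0],[0,0,0,-20,0],[0,0,0,-50,0],[0,0,0,-90,0],[0,-20,0,-120,0],[0,-40,0,-120,0],[0,-40,0,-120,0],[0,-40,0,-120,0]]'
python3 - <<'E'
from h import *
o=ctrl.get_obs();c=ctrl.calibration("wrist");im=ctrl.get_image("wrist")
s=w2p(c,[.5225,-.0525,.05])[0];x,y=np.clip(s.astype(int),[100,75],[460,345]);print(s,x-100,y-75)
np.save("c7.npy",c,allow_pickle=True)
cv2.imwrite("pics/w7c.png",cv2.resize(im[y-75:y+75,x-100:x+100,::-1],None,fx=4,fy=4,interpolation=cv2.INTER_CUBIC))
im=ctrl.get_image("side");cs=ctrl.calibration("side");x,y=w2p(cs,[.5225,-.0525,.05])[0].astype(int);print(x,y)
cv2.imwrite("pics/s7c.png",cv2.resize(im[y-50:y+50,x-50:x+50,::-1],None,fx=5,fy=5,interpolation=cv2.INTER_CUBIC))
E
```

```text
t: 16.98
tool_pos: [0.5209, -0.0885, 0.1696]
tool_rot: [-2.268, -2.174, -0.001]
contact_force: [-0.1, 0.1, -0.4]
opening: 0.0854
[279.80673529 164.26103932] 179 89
325 196
```

View pics/w7c.png

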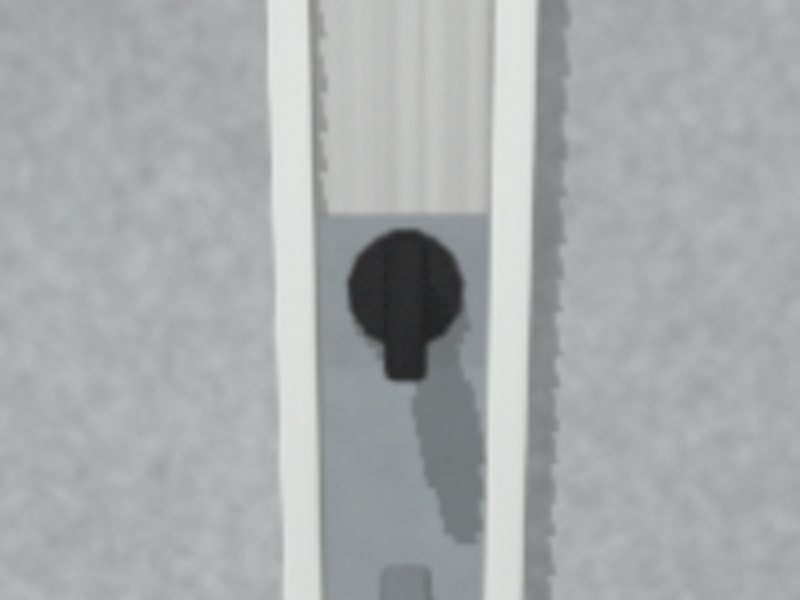

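View pics/s7c.png

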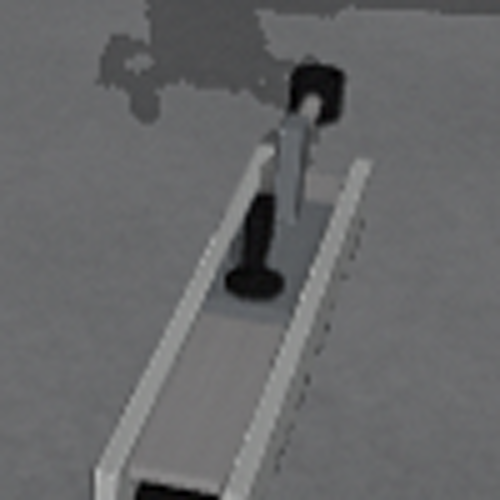

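Both views show the screw upright with its flange on the foot (crop centre (405,288), about 18.5 mm behind the foot's front edge, nominal 18). The wings lie along the rail and the gripper is clear.

```bash
python3 -c "
from station import ctrl;print(ctrl.finish_job())"
```

```text
the job is handed in; nothing more can be done
None
```

The bracket's slot is lined up with the plate's, and the thumbscrew is through both, fully home and locked with a quarter turn. I let go of it and handed the job in at about 17 s of the 72 s allowed. No verdict is reported.

**How it went:**
- I slid the bracket about 51 mm by its lug and took the larger black thumbscrew from the holder.
- The first close look over the slot showed the tip about 1.2 mm off along the rail and 0.9 mm across it. I corrected that before lowering.
- It then went in with almost no resistance. The largest reading was about 8 N, once the flange was seated.

**Last checks:**
- **Height:** the screw stopped at a tool height of 49.9 mm, against 50 mm expected for fully home.
- **Upright and centred:** the last wrist and side pictures show it standing upright with its flange on the bracket's foot. It is within about 0.5 mm of the slot's centre.
- **Wings:** the tool ended the turn at 1.526 rad, against about 1.53 rad for the rail.
- **Gripper and bystanders:** the gripper is clear. The arm never went near the beaker, bottle or jar, but I did not measure them again afterwards.

**Disagreements:** my first estimate of how far the grip sat from the screw's axis was 2.4 mm. Later pictures gave 4.2 mm, and I used that. The final 1.7 mm nudge of the bracket moved it only 1.0 mm, which was enough for the slots to overlap.

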